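# Moisture check on a clamped tile

## Task

Fold the raised hold-down frame flat onto the tile first; only then take the pen-shaped probe out of its stand and, through the frame's window, hold its tip on the orange mark with the probe square to the sloping tile face. Press gently, so that the spring tip goes about half-way in, and finish while still holding it there; never press hard, and leave everything else on the table where it is.

Things in the scene. Friction and masses are not known exactly. Their poses are not given: they have to be found in the camera images.
- tile_face (a point): white tile 150 x 150 mm, fixed on a yellow board that slopes at 15 degrees, rising away from the robot (board 240 x 220 mm; everything on it turns with it about the vertical). Point: centre of the tile's upper face, about 70 mm above the table; x points up the slope, y along the hinge, z square out of the face
- hinge (a point): middle of the hinge line of the hold-down frame, at the upper (far) edge of the tile, 88 mm up the slope from the tile's centre and 3 mm above its face. The hinge line runs along y of tile_face
- plate (a joint): angle (rad) of the hold-down frame: 0 = flat on the tile (a stop; its middle plane 3 mm above the face), growing as it is raised up and away from the tile, up to 1.5; starts at 0.8 to 1.25. Stiff hinge (0.3 N m): stays where it is left; is folded down by pushing the tab or plate from above, and then stays down
- plate_tab (a point): middle of the outer face of the black tab (50 mm wide, 24 long) on the free edge of the hold-down frame, 142 mm from the hinge line. The frame is an aluminium plate 4 mm thick, 170 mm wide, reaching 130 mm from the hinge, with a window 53 x 120 mm, 42 to 95 mm from the hinge: both marks show through it when it is flat
- spot_orange_mark (a point): centre, on the tile's face, of the orange round mark, 18 mm across (the one to be measured). Its position counts; its axes do not
- spot_blue_mark (a point): centre, on the tile's face, of the blue round mark, 18 mm across (not wanted; which lies left or right changes). Its position counts; its axes do not
- probe_grip (a point): pen-shaped moisture probe, 140 mm long overall, about 0.1 kg, starting upright, tip down, in its stand; point on its axis in the green round grip (18 mm across, from 56 to 136 mm above the tip), 100 mm above the tip; z runs along the probe from tip to top. Below the grip a black collar 27 mm across, 6 mm high, on which it rests on the stand, and a 12 mm steel nose
- probe_tip (a point): lowest point of the probe's brass ball tip (8 mm ball), on its axis; moves into the probe as the tip is pressed
- tip (a joint): how far the spring tip is pushed into the probe (m): 0 = out, 0.010 = fully in; about 1 N to start and 0.5 N more for each mm (3.5 N half-way)
- stand: fixed black block 80 x 80 x 60 mm high with a 17 mm hole right through, the probe hanging in it by its collar with its tip 10 mm above the table (probe_grip 110 mm above the table). Origin: centre of its underside; lift the probe at least 55 mm straight up to clear it
- tile: the white tile (see tile_face), 8 mm thick; origin: centre of its underside
- probe: the moisture probe (see probe_grip); origin at its tip end with the tip out; z from tip to top
- tape: roll of masking tape, 100 mm across, 48 high; a bystander, loose on the table; origin: centre of its underside
- spare_tile: loose terracotta tile 100 x 100 x 9 mm; a bystander, loose on the table; origin: centre of its underside
- mallet: rubber mallet lying down, about 260 mm long; a bystander, loose on the table
- primer: white jar with blue cap, 64 mm across, 130 high; a bystander, loose on the table; origin: centre of its underside
- pencil: flat yellow pencil, 170 mm long; a bystander, loose on the table; origin: centre of its underside
- level: red spirit level 250 mm long, 22 high; a bystander, loose on the table; origin: centre of its underside
Things that resemble listed ones, but are neither listed nor needed, are in the scene too. Leave any purple look-alike of the probe alone. Leave any red look-alike of the stand alone.

How it is judged:
By the outcome, as a careful person would: the job done as asked, in the order asked, and still so for the second after the job is handed in, while the arm keeps its last pose, push and grip.
It also fails if it takes over 58 s, if anything falls off the work surface, if the arm or the gripper's body presses on something with over 40 N, if the wrist force passes 120 N, or if a joint passes its speed limit or range.

## Robot

A 6-joint arm with a two-finger parallel gripper is mounted at the origin on the work surface. World frame = base frame: x ahead of the robot, y to its left, z up, the work surface at z = 0. Lengths are in m, angles in rad, forces in N, time in s.
With the tool pointing down it reaches from about 0.375 to 0.75 m from the base axis. Payload 9 kg.
Tool frame: the origin (TCP) lies on the centre line of the jaws, within the pads' length; the fingertips stand 14 mm ahead of it and the grasp point (between the pads) lies 5 mm behind it; z points along the fingers, y is the direction in which the jaws open and shut (so a half turn about z gives the same grasp; the last joint's range is limited). The gripper opens to 85 mm and grips with 20 to 120 N. Pads are 22 mm wide; open, the fingers measure 114 mm over their backs; the gripper's body (76 mm by 85 mm) begins 54 mm behind the grasp point. The pads swing forward as they close: fully open they stand 13 mm farther back than shut.
Start: joints at [-1.398, 0.104, 0.097, 1.564, 0, 1.353], TCP at [0.229, -0.555, 0.245] pointing down, gripper open.
Joint ranges: [-2.99, 2.99], [-0.84, 1.86], [-1.1, 1.16], [-1.84, 2.11], [-1.51, 1.56], [-3.14, 3.14]. Speed limits (rad/s): [2.22, 2.22, 2.57, 3.14, 3.14, 3.14].

## Interface

Orientations are given as [roll, pitch, yaw] about the fixed x, y, z axes, in that order (R = Rz(yaw) Ry(pitch) Rx(roll)).
In Python, from plant import manip gives the robot as it stands.
- The arm moves only by the tool step_arm, never from a script. Its argument "commands" is a list of rows, each a list of 4 numbers: the shift along the tool's x, y, z in m, then the turn about the tool's z in rad. A call has 1 to 5 rows; each row is the pose to reach, as a shift and turn from the pose commanded when the call began, along the tool's axes at that moment; what a row does not reach only later rows make up. A row lasts 1/10 s, in which the tool goes at most 50 mm and 8.59 degrees, less where a joint would pass 70% of its speed; a pose out of reach is approached as far as the arm can. A call with a gripper value outside its range is refused whole. "jaw" is the closure, from 0 (fully open) to 1 (shut), set as the call begins (left out, the last holds). The fingers move at their own pace and stop on an object; "squeeze" is the grip in N (left out, the last holds). Time passes only in rows, so rows that repeat a pose let the fingers close. It gives the time, the measured TCP pose, the force and the opening at its end, in the units of the state.
- manip.observe(): the state, without advancing time (a new reading comes with each control period).
- manip.snapshot(name): name is "side" or "top" or "wrist"; returns (picture, depth): 480x640x3 uint8, red, green, blue; 480x640 float32, m along the optical axis (not along the pixel's ray), 0 where there is no reading.
- manip.camera_info(name): a dict with "fx", "fy", "cx", "cy" (pixels), "rvec" (rotation vector, rad) and "tvec" (3), from world to camera coordinates, as OpenCV has them. Camera axes: x right, y down, z forward; pixel columns grow to the right and rows downward; lengths in m; the calibration is good to about 2 mm. A picture is of the moment at which its call begins: read the wrist's pose just before it. camera_info takes no time and is no camera call; for the wrist camera it gives the pose at the moment of the call.
- manip.sign_off(): hands the job in, once; it reports no verdict.
The state is a dict: "t": time; "joint_pos": joint angles; "joint_velocities": joint speeds; "tau": joint torques, N m; "position": TCP position; "ee_rot": TCP orientation; "ft_force": force on the tool from outside, world axes, zero at the start; "ft_torque": the same for the moment, N m; "finger_gap": opening from 0.0 (shut) to 1.0 (fully open).
Only numpy, scipy, OpenCV 4.12 (cv2) and the standard library are available. Lean on these libraries where they do the work, as an engineer would, in place of code of your own. Each camera call takes 0.05 s, during which the arm holds its last target.

## Working session

There is one attempt and no reset: what is moved stays moved. The work goes in short steps, Python scripts to look and compute and a tool call to move; the robot and the scene stay as the last step left them, time stands still between calls to the robot, and variables do not carry over. Pictures are saved under pics/ and viewed, and the job is handed in when it is done.

Besides the shell and the picture viewer there is one more tool, called after "Emit:" in YAML: its name, and indented under it one key for each argument. step_arm: Moves the arm, as the interface text tells. Its arguments: {"type":"object","properties":{"commands":{"type":"array","items":{"type":"array","items":{"type":"number"}}},"jaw":{"type":"number"},"squeeze":{"type":"number"}},"required":["commands"]}

```bash
ls; mkdir -p pics; cat > h.py <<'E'
import numpy as np, cv2
from plant import manip
def cam(n):
    c=manip.camera_info(n); R=cv2.Rodrigues(np.array(c['rvec'],float))[0]; t=np.array(c['tvec'],float).ravel()
    return c,R,t
def ray(n,u,v,ci=None):
    c,R,t=ci or cam(n); d=R.T@np.array([(u-c['cx'])/c['fx'],(v-c['cy'])/c['fy'],1.]); return -R.T@t,d
def onz(n,u,v,z,ci=None):
    o,d=ray(n,u,v,ci); return o+d*(z-o[2])/d[2]
def dep(n,u,v,D,ci=None):
    o,d=ray(n,u,v,ci); return o+d*D[int(v),int(u)]
def cloud(n,D,ci=None):
    c,R,t=ci or cam(n); v,u=np.mgrid[:480,:640]
    P=np.stack([(u-c['cx'])/c['fx']*D,(v-c['cy'])/c['fy']*D,D],-1); return (P-t)@R
def proj(n,p,ci=None):
    c,R,t=ci or cam(n); q=R@np.array(p)+t; return c['fx']*q[0]/q[2]+c['cx'],c['fy']*q[1]/q[2]+c['cy']
def save(n,f):
    im,D=manip.snapshot(n); cv2.imwrite('pics/'+f+'.png',im[:,:,::-1]); np.save('pics/'+f+'_d.npy',D); return im,D
E
python3 - <<'E'
from h import *
for n in('top','side','wrist'): save(n,n+'0'); c,R,t=cam(n); print(n,c['fx'],-R.T@t,R[2])
print(manip.observe())
E
```

```text
pics
top 467.3597690034471 [ 0.22146229 -0.00437309  1.26075106] [ 0.22246211 -0.00725649 -0.97491433]
side 465.444925921248 [ 0.42359691 -1.05758595  0.69997549] [ 0.05289596  0.8615744  -0.50486788]
wrist 389.1094963016376 [ 0.29816391 -0.52472833  0.37235739] [-0.27199595 -0.11044906 -0.95593891]
{'t': 0.15, 'joint_pos': array([-1.39767893e+00,  1.04550327e-01,  9.66778631e-02,  1.56390201e+00,
        1.05684078e-05,  1.35310595e+00]), 'joint_velocities': array([-0.0004504 , -0.00139314,  0.0025938 , -0.00174858,  0.00035601,
        0.00087011]), 'tau': array([ 3.12560252e-03, -5.57357240e+01,  5.04006243e+01,  1.26300176e-02,
       -3.55151251e-04,  3.40175222e-05]), 'position': array([ 0.22853802, -0.55452366,  0.24472435]), 'ee_rot': array([-3.14063987e+00, -2.21574972e-04,  3.90807656e-01]), 'ft_force': array([0.27282365, 0.43663358, 0.22668169]), 'ft_torque': array([ 0.01145744, -0.02586439, -0.02699278]), 'finger_gap': 1.0003007533511696}
```

View pics/top0.png

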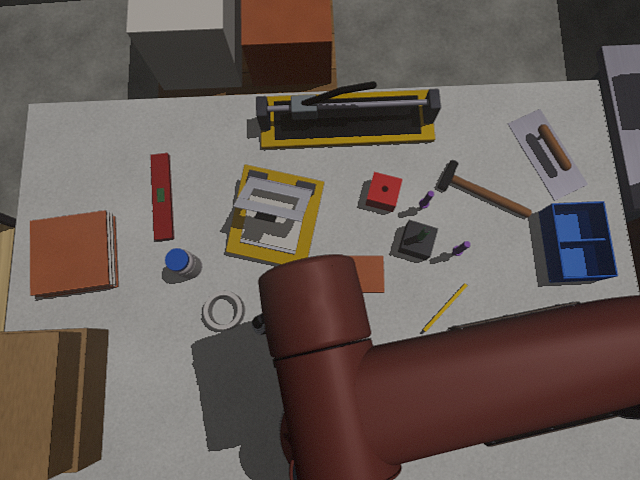

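View pics/side0.png

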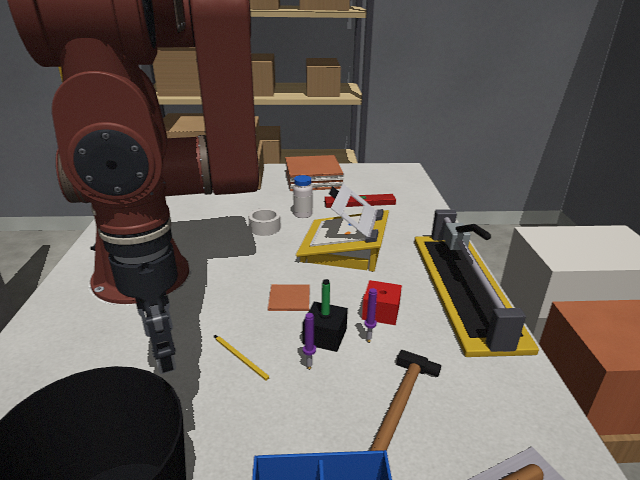

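View pics/wrist0.png

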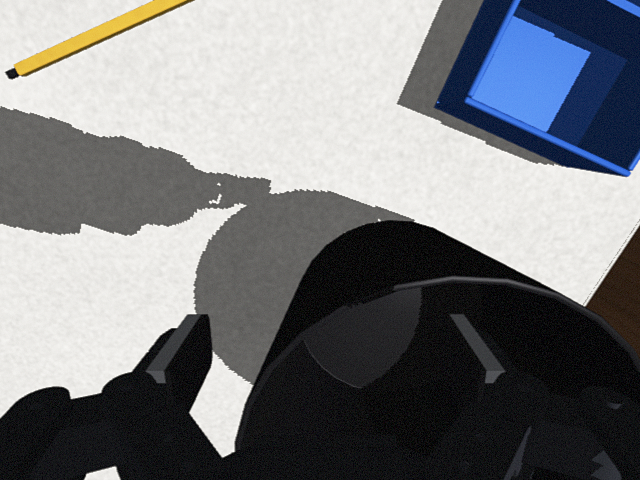

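Candidates: the green probe in the black stand is at side (326,298) and top (415,238). The purple look-alikes are at side (309,335) and (371,315). The red stand look-alike is at side (382,302) and top (384,190). Choice: green in black. I'll check that with a crop.

```bash
python3 - <<'E'
from h import *
s=cv2.imread('pics/side0.png'); t=cv2.imread('pics/top0.png')
a=cv2.resize(s[260:370,260:420],(480,330),interpolation=3); b=cv2.resize(t[160:270,220:340],(360,330),interpolation=3)
cc=cv2.resize(s[170:280,290:400],(330,330),interpolation=3);d=cv2.resize(t[160:270,360:480],(360,330),interpolation=3)
w=np.zeros((600,800,3),np.uint8); w[:300,:436]=cv2.resize(a,(436,300)); w[:300,440:767]=cv2.resize(b,(327,300)); w[300:600,:300]=cv2.resize(cc,(300,300)); w[300:600,440:767]=cv2.resize(d,(327,300))
cv2.imwrite('pics/crop0.png',w)
E
```

```text
(no output)
```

View pics/crop0.png

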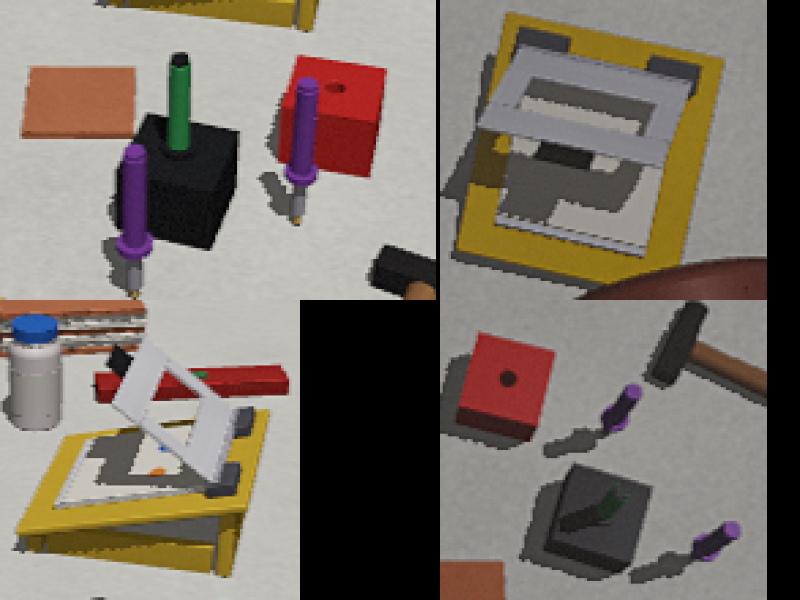

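Green probe in the black stand is confirmed. The frame is raised, and in the side view the orange mark is the nearer (−y) of the two. Now measuring.

```bash
python3 - <<'E'
from h import *
np.set_printoptions(precision=4,suppress=True)
for n in('top','side'):
    im=cv2.imread(f'pics/{n}0.png'); D=np.load(f'pics/{n}0_d.npy'); P=cloud(n,D); hsv=cv2.cvtColor(im,cv2.COLOR_BGR2HSV)
    H,S,V=[hsv[...,i].astype(int) for i in range(3)]
    ok=(D>0)
    tb=ok&(S<30)&(V>150)&(abs(P[...,2])<.03); print(n,'table z med',np.median(P[...,2][tb]))
    y=ok&(H>18)&(H<32)&(S>120)
    roi=np.zeros_like(y); 
    if n=='top': roi[155:275,220:330]=1
    else: roi[175:275,290:400]=1
    m=(y&roi); 
    Q=P[m]; Q=Q[(Q[:,2]>.02)]
    # plane fit robust
    idx=np.ones(len(Q),bool)
    for k in range(8):
        c=np.linalg.lstsq(np.c_[Q[idx,:2],np.ones(idx.sum())],Q[idx,2],rcond=None)[0]; r=Q[:,2]-np.c_[Q[:,:2],np.ones(len(Q))]@c; idx=abs(r)<max(.004,1.5*np.std(r[idx])) if k<4 else abs(r)<.005
    nn=np.array([-c[0],-c[1],1]);nn/=np.linalg.norm(nn)
    print('board n',nn,'slope',np.degrees(np.arccos(nn[2])),'uphill yaw',np.degrees(np.arctan2(c[1],c[0])),'N',idx.sum(),'res',np.std(r[idx]))
    print('ctr of pts',Q[idx].mean(0), Q[idx].min(0),Q[idx].max(0))
    # contour
    m8=m.astype(np.uint8)
    cs,_=cv2.findContours(cv2.morphologyEx(m8,cv2.MORPH_CLOSE,np.ones((3,3))),cv2.RETR_EXTERNAL,cv2.CHAIN_APPROX_NONE)
    hull=cv2.convexHull(np.vstack(cs)); ap=cv2.approxPolyDP(hull,4,True).reshape(-1,2); print('hull',ap.tolist())
    for a in ap:
        o,d=ray(n,*a); # intersect plane z=c0x+c1y+c2
        s=(c[0]*o[0]+c[1]*o[1]+c[2]-o[2])/(d[2]-c[0]*d[0]-c[1]*d[1]); print(a,o+s*d)
    for nm,mm in (('orange',(H>4)&(H<16)&(S>150)&roi.astype(bool)),('blue',(H>100)&(H<125)&(S>150)&roi.astype(bool)),('green',(H>45)&(H<80)&(S>80)&(V>25)),('purple',(H>130)&(H<150)&(S>80))):
        k,l,st,ce=cv2.connectedComponentsWithStats(mm.astype(np.uint8))
        for i in range(1,k):
            if st[i,4]>5: print(nm,st[i],ce[i],'xyz',np.median(P[(l==i)&ok],0))
E
```

```text
top table z med 0.0003716716876181998
board n [-0.2486  0.0699  0.9661] slope 14.96718374393625 uphill yaw -15.695588364692174 N 2486 res 0.002208311306136872
ctr of pts [0.5359 0.1164 0.0585] [ 0.4291 -0.0139  0.0266] [0.6895 0.254  0.0968]
hull [[244, 165], [323, 182], [307, 257], [280, 264], [226, 251]]
[244 165] [0.6877 0.1937 0.092 ]
[323 182] [ 0.6305 -0.0139  0.0923]
[307 257] [0.4416 0.0372 0.04  ]
[280 264] [0.4276 0.11   0.0311]
[226 251] [0.4693 0.2537 0.0315]
green [157 188   7  14  86] [160.2209 194.4535] xyz [0.6392 0.438  0.0233]
purple [427 191   7  10  37] [430.2973 194.0541] xyz [ 0.5707 -0.2822  0.1384]
purple [419 199  10   9  35] [423.5143 204.1143] xyz [ 0.5655 -0.2789  0.0564]
purple [464 241   6   7  33] [466.5455 244.0909] xyz [ 0.4382 -0.3581  0.1394]
purple [453 246  10  10  35] [456.4571 251.1429] xyz [ 0.4326 -0.3525  0.0567]
side table z med -0.0001281050972773665
board n [-0.2466  0.0631  0.9671] slope 14.747506482065525 uphill yaw -14.346837775078868 N 1123 res 0.0016524296066214952
ctr of pts [0.5359 0.0749 0.0614] [ 0.4117 -0.0174  0.0284] [0.6857 0.
[... 448 characters left out ...]
 [0.5316 0.5691 0.0329]
orange [290 182   4   2   7] [291.7143 182.5714] xyz [0.397  0.5538 0.0318]
orange [313 187  19   3  36] [321.7778 187.9444] xyz [0.5089 0.5636 0.0061]
orange [334 187   6   2  10] [336.9 187.4] xyz [0.5661 0.5681 0.0051]
orange [345 232   5   3  10] [347.1 232.7] xyz [0.5553 0.0835 0.0751]
blue [294 175  17  11 150] [302.26   180.1267] xyz [0.4331 0.3418 0.1286]
green [361 196   5   3  11] [363.2727 196.9091] xyz [0.6486 0.4437 0.0226]
green [321 283  10  33 256] [325.3398 299.5898] xyz [ 0.4744 -0.2669  0.1061]
purple [365 289  12  40 301] [371.1761 309.3953] xyz [ 0.5699 -0.2884  0.0931]
purple [303 312  14  44 438] [309.0731 334.6735] xyz [ 0.4379 -0.3642  0.0901]
```

```bash
cat >> h.py <<'E'
def frame(yaw,c):
    b=np.radians(15); ry=np.array([[np.cos(b),0,-np.sin(b)],[0,1,0],[np.sin(b),0,np.cos(b)]])
    rz=np.array([[np.cos(yaw),-np.sin(yaw),0],[np.sin(yaw),np.cos(yaw),0],[0,0,1]])
    return rz@ry, np.array(c)
E
python3 - <<'E'
from h import *
np.set_printoptions(precision=4,suppress=True)
A=np.array([.6877,.1937,.092]);B=np.array([.6305,-.0139,.0923]);Dn=np.array([.4693,.2537,.0315])
bc=(B+Dn)/2; yaw=np.radians(-15.2); R,_=frame(yaw,bc)
fc=bc+R[:,2]*.008; print('board ctr',bc,'face',fc,'local corners',(np.array([A,B,Dn])-bc)@R)
for n in('top','side'):
    D=np.load(f'pics/{n}0_d.npy');P=cloud(n,D);L=(P-fc)@R
    m=(D>0)&(abs(L[...,0])<.13)&(abs(L[...,1])<.1)&(L[...,2]>.02)&(L[...,2]<.2)&(P[...,2]<.3)
    Q=L[m]; th=np.arctan2(Q[:,2]-.003,.088-Q[:,0]); r=np.hypot(Q[:,2]-.003,.088-Q[:,0])
    k=r>.06; print(n,m.sum(),'theta med',np.median(th[k]),np.percentile(th[k],[5,95]),'r max',np.percentile(r,[90,99]),'y range',np.percentile(Q[:,1],[1,99]))
    # line fit in xz plane
    mu=Q[:,[0,2]].mean(0); u,s,v=np.linalg.svd(Q[:,[0,2]]-mu,full_matrices=False); print('line fit angle',np.arctan(abs(v[0,1]/v[0,0])), 'mean',mu, 'resid',s[1]/len(Q)**.5)
    # face: white pixels near local z=0
    m2=(D>0)&(abs(L[...,0])<.074)&(abs(L[...,1])<.074)&(abs(L[...,2])<.006); print('face z',np.median(L[m2][:,2]))
t=1.0
E
```

```text
board ctr [0.5499 0.1199 0.0619] face [0.5479 0.1204 0.0696] local corners [[ 0.1175  0.1073 -0.0003]
 [ 0.1169 -0.108   0.0002]
 [-0.1169  0.108  -0.0002]]
top 1486 theta med 0.9205103381253259 [0.8966 0.9476] r max [0.1315 0.1529] y range [-0.0848  0.0828]
line fit angle 0.8930744900226312 mean [0.0357 0.0726] resid 0.0015200292929528983
face z -3.352684935073758e-05
side 829 theta med 0.8981672305721258 [0.8775 0.9177] r max [0.1312 0.1531] y range [-0.0868  0.0818]
line fit angle 0.8957307146399852 mean [0.0348 0.07  ] resid 0.0013115378742490776
face z 0.0004943948257934174
```

```bash
cat >> h.py <<'E'
np.set_printoptions(precision=4,suppress=True)
YAW=np.radians(-15.2); FC=np.array([.548,.1204,.070]); RT,_=frame(YAW,FC)
TY=YAW+np.pi
def w(l): return FC+RT@np.array(l)
def rel(p,yaw=None,pos=None,cy=None):
    s=manip.observe(); pos=s['position'] if pos is None else pos; cy=s['ee_rot'][2] if cy is None else cy
    d=np.array(p)-pos; r=[np.cos(cy)*d[0]+np.sin(cy)*d[1], np.sin(cy)*d[0]-np.cos(cy)*d[1], -d[2]]
    t=0 if yaw is None else -((yaw-cy+np.pi)%(2*np.pi)-np.pi); return np.array(r+[t])
def arc(th,r=.128,off=.0):  # fingertip centre pos over plate top at angle th -> TCP
    t=w([.088-r*np.cos(th),0,.003+r*np.sin(th)]); el=th-np.radians(15)
    up=.002/np.cos(el)+.011*abs(np.tan(el))+off
    return t+[0,0,up+.014]
E
python3 - <<'E'
from h import *
for th in(.9,.7,.5,.3,.15,.05,0): print(th,arc(th))
p=arc(.9)+[0,0,.10]; print(p,rel(p,TY)); print(rel(manip.observe()['position']+[0,0,.12]))
E
```

```text
0.9 [0.5301 0.1253 0.1966]
0.7 [0.5174 0.1287 0.1713]
0.5 [0.5092 0.1309 0.1446]
0.3 [0.5058 0.1319 0.117 ]
0.15 [0.5065 0.1317 0.0986]
0.05 [0.5085 0.1311 0.0872]
0 [0.51   0.1307 0.0816]
[0.5301 0.1253 0.2966] [ 0.5378 -0.5137 -0.0519 -2.4855]
[ 0.    0.   -0.12  0.  ]
```

Emit:
step_arm:
  commands:
    - [0, 0, -0.05, 0]
    - [0.02, -0.02, -0.1, -0.1]
    - [0.05, -0.05, -0.11, -0.25]
    - [0.085, -0.085, -0.11, -0.4]
    - [0.12, -0.12, -0.11, -0.55]
  jaw: 1.0
  squeeze: 30

```text
t: 0.65
position: [0.2942, -0.3968, 0.3557]
ee_rot: [3.141, 0.0, 0.946]
ft_force: [1.1, 0.4, 0.8]
finger_gap: 0.145
```

```bash
python3 - <<'E'
from h import *
p=arc(.9)+[0,0,.10]; print(rel(p,TY)); s=manip.observe(); print(s['t'],s['position'],s['ee_rot'],s['joint_pos'])
E
```

```text
[ 0.5615 -0.114   0.0592 -1.9302]
0.65 [ 0.2942 -0.3968  0.3557] [3.1406 0.0005 0.9461] [-1.1984 -0.1612  0.0402  1.7711  0.0001  0.9971]
```

Emit:
step_arm:
  commands:
    - [0.045, -0.01, 0, -0.14]
    - [0.09, -0.02, 0, -0.28]
    - [0.135, -0.03, 0, -0.42]
    - [0.18, -0.04, 0, -0.56]
    - [0.22, -0.05, 0, -0.7]

```text
t: 1.15
position: [0.3834, -0.1889, 0.3553]
ee_rot: [3.141, 0.0, 1.647]
ft_force: [0.0, -0.7, -1.1]
finger_gap: -0.002
```

```bash
python3 - <<'E'
from h import *
p=arc(.9)+[0,0,.10]; print(rel(p,TY)); s=manip.observe(); print(s['t'],s['position'],s['ee_rot'],s['joint_pos'])
E
```

```text
[ 0.3021  0.1701  0.0587 -1.2296]
1.15 [ 0.3834 -0.1889  0.3553] [3.1412 0.0002 1.6467] [-0.7659 -0.3579 -0.1251  1.8032  0.0001  0.729 ]
```

Emit:
step_arm:
  commands:
    - [0.04, 0.02, 0, -0.14]
    - [0.08, 0.045, 0, -0.28]
    - [0.12, 0.07, 0, -0.42]
    - [0.16, 0.09, 0, -0.56]
    - [0.2, 0.11, 0, -0.7]

```text
t: 1.65
position: [0.4791, 0.0183, 0.3551]
ee_rot: [-3.141, 0.0, 2.347]
ft_force: [1.3, -1.6, -1.0]
finger_gap: -0.002
```

```bash
python3 - <<'E'
from h import *
p=arc(.9)+[0,0,.10]; print(rel(p,TY)); s=manip.observe(); print(s['t'],s['position'],s['ee_rot'],s['joint_pos'])
E
```

```text
[ 0.0407  0.1113  0.0586 -0.5295]
1.65 [0.4791 0.0183 0.3551] [-3.1415  0.0001  2.3468] [-0.2354 -0.2034  0.0018  1.7759 -0.0002  0.5594]
```

Emit:
step_arm:
  commands:
    - [0.01, 0.028, 0, -0.13]
    - [0.02, 0.056, 0.01, -0.26]
    - [0.03, 0.084, 0.02, -0.4]
    - [0.0407, 0.1113, 0.03, -0.53]
    - [0.0407, 0.1113, 0.03, -0.53]

```text
t: 2.15
position: [0.5303, 0.1256, 0.323]
ee_rot: [-3.141, -0.003, 2.878]
ft_force: [-0.2, 0.1, -0.0]
finger_gap: 0.0
```

```bash
python3 - <<'E'
from h import *
save('wrist','wrist1');save('side','side1')
s=manip.observe(); print(s['t'],s['position'],s['ee_rot'],s['joint_pos'])
pos,cy=s['position'],s['ee_rot'][2]
print(rel(arc(.9,off=.015),TY))
for th in (.9,.7,.5,.3,.15,.05,0): print(th,rel(arc(th),TY,arc(.9,off=.015),TY))
E
```

```text
2.25 [0.53   0.1233 0.3247] [-3.1409 -0.0012  2.8706] [-0.0117 -0.0302  0.1054  1.7077 -0.0004  0.2593]
[ 0.0005  0.0019  0.1131 -0.0057]
0.9 [ 0.     0.     0.015 -0.   ]
0.7 [ 0.0131 -0.      0.0402 -0.    ]
0.5 [ 0.0216 -0.      0.067  -0.    ]
0.3 [ 0.0251 -0.      0.0946 -0.    ]
0.15 [ 0.0244  0.      0.1129 -0.    ]
0.05 [ 0.0223  0.      0.1244 -0.    ]
0 [ 0.0208  0.      0.13   -0.    ]
```

View pics/wrist1.png

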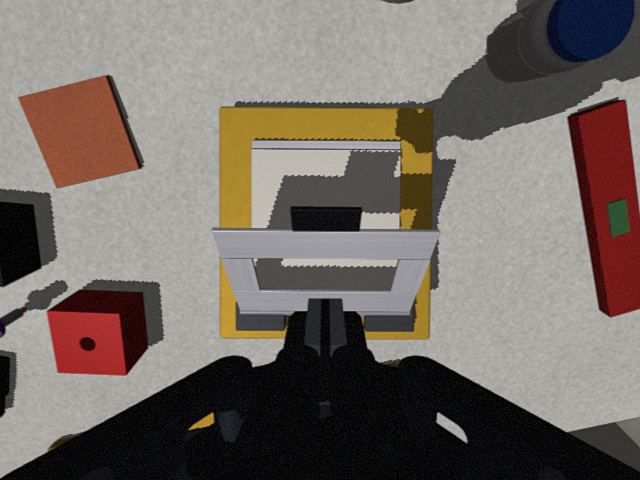

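View pics/side1.png

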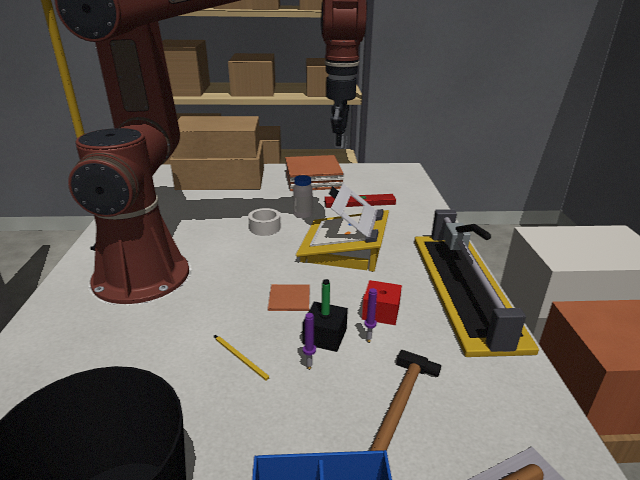

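The wrist view shows the frame at (325,260) with its tab at (327,218), square to the hand, so the yaw is right. Folding now.

Emit:
step_arm:
  commands:
    - [0, 0.001, 0.05, 0]
    - [0, 0.002, 0.1, 0]
    - [0, 0.002, 0.113, 0]
    - [0, 0.002, 0.122, 0]
    - [0.002, 0.002, 0.13, 0]

```text
t: 2.75
position: [0.53, 0.1249, 0.1972]
ee_rot: [3.141, 0.003, 2.869]
ft_force: [0.5, 0.7, -0.1]
finger_gap: 0.003
```

```bash
python3 - <<'E'
from h import *
s=manip.observe(); print(s['t'],s['position'],s['ee_rot'])
for th in (.9,.8,.7,.6,.5): print(th,rel(arc(th),TY))
E
```

```text
2.75 [0.53   0.1249 0.1972] [3.141  0.0029 2.8695]
0.9 [ 0.      0.0004  0.0007 -0.0068]
0.8 [ 0.0071  0.0003  0.013  -0.0068]
0.7 [ 0.0131  0.0003  0.0259 -0.0068]
0.6 [ 0.018   0.0003  0.0391 -0.0068]
0.5 [ 0.0216  0.0002  0.0526 -0.0068]
```

Emit:
step_arm:
  commands:
    - [0.004, 0, 0.006, 0]
    - [0.007, 0, 0.013, 0]
    - [0.013, 0, 0.026, 0]
    - [0.018, 0, 0.039, 0]
    - [0.021, 0, 0.052, 0]

```text
t: 3.25
position: [0.5089, 0.1313, 0.1437]
ee_rot: [3.141, 0.002, 2.871]
ft_force: [0.2, 0.2, 1.6]
finger_gap: -0.001
```

```bash
python3 - <<'E'
from h import *
s=manip.observe(); print(s['t'],s['position'],s['ee_rot'])
for th in (.4,.3,.2,.1,.05,0): print(th,rel(arc(th),TY))
E
```

```text
3.25 [0.5089 0.1313 0.1437] [3.1411 0.0016 2.8711]
0.4 [ 0.0019 -0.0003  0.0128 -0.0052]
0.3 [ 0.003  -0.0003  0.0267 -0.0052]
0.2 [ 0.0029 -0.0003  0.0392 -0.0052]
0.1 [ 0.0015 -0.0003  0.0508 -0.0052]
0.05 [ 0.0003 -0.0003  0.0565 -0.0052]
0 [-0.0012 -0.0003  0.0621 -0.0052]
```

Pushing at about 1.6 N. I'll continue slowly to the stop.

Emit:
step_arm:
  commands:
    - [0.002, 0, 0.013, 0]
    - [0.003, 0, 0.027, 0]
    - [0.003, 0, 0.039, 0]
    - [0.002, 0, 0.049, 0]
    - [0.001, 0, 0.055, 0]

```text
t: 3.75
position: [0.5076, 0.1313, 0.0871]
ee_rot: [-3.141, -0.001, 2.871]
ft_force: [-1.1, 1.2, 0.4]
finger_gap: -0.002
```

Emit:
step_arm:
  commands:
    - [0, 0, 0.002, 0]
    - [0, 0, 0.004, 0]
    - [-0.001, 0, 0.006, 0]
    - [-0.001, 0, 0.0065, 0]

```text
t: 4.15
position: [0.5089, 0.131, 0.0818]
ee_rot: [-3.141, 0.0, 2.871]
ft_force: [-0.9, 0.2, 2.0]
finger_gap: 0.001
```

Emit:
step_arm:
  commands:
    - [0, 0, 0.001, 0]
    - [0, 0, 0.002, 0]
    - [0, 0, 0.002, 0]

```text
t: 4.45
position: [0.5091, 0.131, 0.0801]
ee_rot: [3.142, 0.001, 2.871]
ft_force: [-0.2, -1.5, 2.3]
finger_gap: -0.001
```

Emit:
step_arm:
  commands:
    - [0, 0, 0.001, 0]
    - [0, 0, 0.0015, 0]
    - [0, 0, 0.0015, 0]

```text
t: 4.75
position: [0.5093, 0.131, 0.0798]
ee_rot: [3.142, 0.002, 2.871]
ft_force: [-4.0, -1.4, 11.6]
finger_gap: -0.002
```

Firm stop at 11.6 N, so the frame is down. Backing off and looking.

Emit:
step_arm:
  commands:
    - [0, 0, -0.03, 0]
    - [0.01, 0, -0.08, 0]
    - [0.04, 0, -0.13, 0]
    - [0.06, 0, -0.17, 0]
    - [0.06, 0, -0.17, 0]

```text
t: 5.25
position: [0.4511, 0.148, 0.2545]
ee_rot: [3.139, 0.007, 2.872]
ft_force: [0.5, 0.4, -0.3]
finger_gap: -0.001
```

```bash
python3 - <<'E'
from h import *
s=manip.observe(); print(s['t'],s['position'],s['ee_rot'])
for n in ('wrist','side'):
    ci=cam(n); im,D=save(n,n+'2'); np.save(f'pics/{n}2_ci.npy',np.array(ci,object),allow_pickle=True)
    P=cloud(n,D,ci);L=(P-FC)@RT
    m=(D>0)&(abs(L[...,0])<.07)&(abs(L[...,1])<.085)&(L[...,2]<.03)
    print(n,'max height pct',np.percentile(L[m][:,2],[1,25,50,75,99]))
    m=(D>0)&(abs(L[...,0]+.023)<.012)&(abs(L[...,1])<.075)&(L[...,2]<.05); print('rim at r~111: z',np.median(L[m][:,2]))
    hsv=cv2.cvtColor(im,cv2.COLOR_RGB2HSV);H,S,V=[hsv[...,i].astype(int) for i in range(3)]
    reg=(abs(L[...,0])<.08)&(abs(L[...,1])<.09)&(abs(L[...,2])<.03)
    for nm,mm in(('orange',(H>3)&(H<17)&(S>130)&reg),('blue',(H>98)&(H<128)&(S>110)&reg)):
        k,l,st,ce=cv2.connectedComponentsWithStats(mm.astype(np.uint8))
        for i in range(1,k):
            if st[i,4]>12:
                o,d=ray(n,*ce[i],ci); t=(FC-o)@RT[:,2]/(d@RT[:,2]); p=o+t*d; print(nm,st[i],ce[i],p,'local',(p-FC)@RT)
E
```

```text
5.25 [0.4511 0.148  0.2545] [3.1389 0.0073 2.8719]
wrist max height pct [-0.0095 -0.001   0.0031  0.004   0.0054]
rim at r~111: z 0.0038113467596063043
orange [279 342   5   9  25] [280.76 345.76] [0.5528 0.0807 0.074 ] local [ 0.0156 -0.0371  0.    ]
side max height pct [-0.0893 -0.0035  0.0017  0.005   0.0073]
rim at r~111: z 0.005005644622423814
```

View pics/wrist2.png

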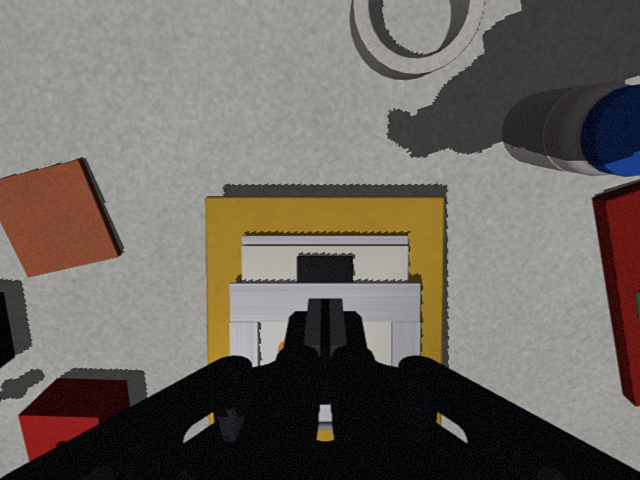

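View pics/side2.png

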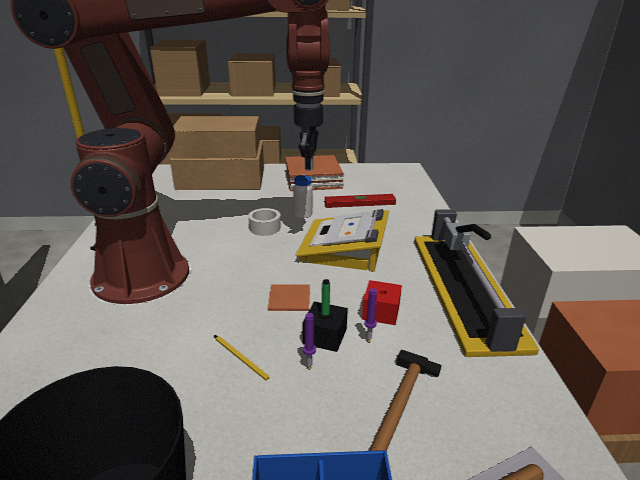

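The frame is flat: its rim top is 4–5 mm above the face, and 5 mm is expected. I'll move uphill so the wrist camera sees both marks.

Emit:
step_arm:
  commands:
    - [-0.045, -0.01, 0, 0]
    - [-0.09, -0.02, 0, 0]
    - [-0.13, -0.03, 0, 0]
    - [-0.17, -0.035, 0, 0]
    - [-0.17, -0.035, 0, 0]

```text
t: 5.85
position: [0.6076, 0.0652, 0.2423]
ee_rot: [-3.14, -0.006, 2.868]
ft_force: [0.2, 0.2, -0.3]
finger_gap: -0.005
```

```bash
cat > marks.py <<'E'
from h import *
import sys
tag=sys.argv[1]
for n in sys.argv[2:]:
    ci=cam(n); im,D=save(n,n+tag)
    P=cloud(n,D,ci);L=(P-FC)@RT
    m=(D>0)&(abs(L[...,0]+.023)<.012)&(abs(L[...,1])<.075)&(L[...,2]<.05); print(n,'rim z',np.median(L[m][:,2]))
    hsv=cv2.cvtColor(im,cv2.COLOR_RGB2HSV);H,S,V=[hsv[...,i].astype(int) for i in range(3)]
    reg=(abs(L[...,0])<.08)&(abs(L[...,1])<.09)&(abs(L[...,2])<.03)
    for nm,mm in(('orange',(H>3)&(H<17)&(S>130)&reg),('blue',(H>98)&(H<128)&(S>110)&reg)):
        k,l,st,ce=cv2.connectedComponentsWithStats(mm.astype(np.uint8))
        for i in range(1,k):
            if st[i,4]>8:
                o,d=ray(n,*ce[i],ci); t=(FC-o)@RT[:,2]/(d@RT[:,2]); p=o+t*d; print(nm,st[i],ce[i],p,'local',(p-FC)@RT)
                q=[]
                for u,v in((st[i,0],ce[i][1]),(st[i,0]+st[i,2]-1,ce[i][1]),(ce[i][0],st[i,1]),(ce[i][0],st[i,1]+st[i,3]-1)):
                    o,d=ray(n,u,v,ci); q.append(o+(FC-o)@RT[:,2]/(d@RT[:,2])*d)
                print('  widths',np.linalg.norm(q[0]-q[1]),np.linalg.norm(q[2]-q[3]))
E
python3 - <<'E'
from h import *
s=manip.observe(); print(s['t'],s['position'],s['ee_rot'])
E
python3 marks.py 3 wrist side
```

```text
5.85 [0.6076 0.0652 0.2423] [-3.14   -0.0064  2.8677]
wrist rim z 0.0037953825811737323
orange [320 146  23  24 432] [331.2546 157.588 ] [0.5576 0.0855 0.0749] local [ 0.019  -0.0312  0.    ]
  widths 0.01633422550180646 0.016965717815472275
blue [396 146  23  24 424] [407.1108 157.2736] [0.5726 0.1398 0.075 ] local [0.0193 0.0251 0.    ]
  widths 0.01631575002850964 0.016956775258030694
side rim z 0.004750718058685382
orange [345 232   6   3  11] [347.3636 232.6364] [0.5564 0.0843 0.0747] local [ 0.0182 -0.0326  0.    ]
  widths 0.01576290840581963 0.012764202827557164
blue [348 223   6   2  10] [350.5 223.5] [0.5709 0.1397 0.0746] local [0.0176 0.0246 0.    ]
  widths 0.016449529732488886 0.006893692018761397
```

View pics/wrist3.png

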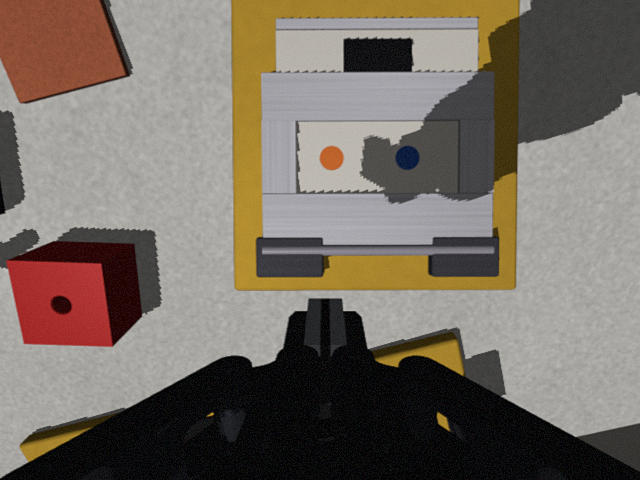

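Orange is on the left in the wrist view at (331,158), local (0.019, −0.032). The window centre is at x = 0.0195, which agrees. Now the probe.

```bash
python3 - <<'E'
from h import *
n='side'; im,D=save('side','side4'); P=cloud(n,D); hsv=cv2.cvtColor(im,cv2.COLOR_RGB2HSV);H,S,V=[hsv[...,i].astype(int) for i in range(3)]
m=(H>45)&(H<80)&(S>80)&(V>25); m[:,:300]=0;m[:,345:]=0;m[:270]=0
v,u=np.nonzero(m); print(u.min(),u.max(),v.min(),v.max())
print('side mid',onz(n,u.mean(),v.mean(),.106)); Q=P[m&(D>0)]; c=Q.mean(0); o,d=ray(n,u.mean(),v.mean()); 
top=Q[np.argsort(-Q[:,2])[:25]].mean(0);print('top/bot z',np.percentile(Q[:,2],[1,99]),'surf mean',c)
hd=d[:2]/np.linalg.norm(d[:2]); print('axis by depth', np.median(Q[:,:2],0)+hd*.007)
n='top'; im,D=save('top','top4'); P=cloud(n,D); hsv=cv2.cvtColor(im,cv2.COLOR_RGB2HSV);H,S,V=[hsv[...,i].astype(int) for i in range(3)]
reg=(abs(P[...,0]-.474)<.09)&(abs(P[...,1]+.27)<.08)&(P[...,2]>.05)&(P[...,2]<.075)&(V<110)&(S<90)
k=cv2.morphologyEx(reg.astype(np.uint8),cv2.MORPH_OPEN,np.ones((3,3)))
k,l,st,ce=cv2.connectedComponentsWithStats(k); i=1+np.argmax(st[1:,4]); print(st[i]); vs,us=np.nonzero(l==i)
W=np.array([onz(n,a,b,.06) for a,b in zip(us,vs)])[:,:2]; r=cv2.minAreaRect(W.astype(np.float32)); print('stand',r)
gp=(P[...,2]>.09)&(P[...,2]<.2)&(abs(P[...,0]-.48)<.05)&(abs(P[...,1]+.27)<.05); print('top probe pts',gp.sum(),P[gp].mean(0),P[gp][:,2].max()); 
q=P[gp]; q=q[q[:,2]>.14]; print('cap',len(q),q.mean(0))
E
```

```text
321 329 283 315
side mid [ 0.4749 -0.2657  0.106 ]
top/bot z [0.0655 0.1461] surf mean [ 0.4749 -0.2661  0.1059]
axis by depth [ 0.4748 -0.2597]
[401 220  37  37 805]
stand ((0.47581443190574646, -0.2597357928752899), (0.07989350706338882, 0.08164859563112259), 69.58958435058594)
top probe pts 85 [ 0.4739 -0.2582  0.1318] 0.1539951804162237
cap 43 [ 0.4755 -0.2599  0.1486]
```

```bash
python3 - <<'E'
from h import *
s=manip.observe(); print(s['t'],s['position'],s['ee_rot'],rel([.475,-.26,.25],TY))
E
```

```text
6.05 [0.6045 0.0683 0.2473] [-3.1413 -0.0018  2.871 ] [ 0.0371 -0.3509 -0.0027 -0.0053]
```

Emit:
step_arm:
  commands:
    - [0.004, -0.045, 0, 0]
    - [0.008, -0.09, 0, 0]
    - [0.013, -0.135, 0, 0]
    - [0.018, -0.18, 0, 0]
    - [0.023, -0.225, 0, 0]
  jaw: 0.4
  squeeze: 20

```text
t: 6.55
position: [0.5216, -0.1432, 0.2489]
ee_rot: [-3.141, 0.002, 2.872]
ft_force: [0.2, 0.0, 0.1]
finger_gap: 0.599
```

Emit:
step_arm:
  commands:
    - [0.004, -0.045, 0, 0]
    - [0.009, -0.09, 0, 0]
    - [0.014, -0.126, 0, -0.005]
    - [0.014, -0.126, 0, -0.005]
    - [0.014, -0.126, 0, -0.005]

```text
t: 7.05
position: [0.4753, -0.26, 0.2487]
ee_rot: [-3.141, 0.001, 2.875]
ft_force: [0.8, -0.4, -0.2]
finger_gap: 0.602
```

```bash
python3 - <<'E'
from h import *
save('wrist','wrist5')
s=manip.observe(); print(s['t'],s['position'],s['ee_rot'],s['joint_pos'],rel([.475,-.26,.25],TY)); print(proj('wrist',[.475,-.26,.15]),proj('wrist',[.475,-.26,.06]))
E
```

```text
7.1 [ 0.4758 -0.2594  0.2487] [-3.1415  0.0008  2.8761] [-0.7409 -0.0736 -0.0759  1.5677  0.0003 -0.4754] [ 0.0006 -0.0008 -0.0013 -0.0002]
(np.float64(321.1817603216071), np.float64(253.12957850348027)) (np.float64(322.0454101834315), np.float64(219.1422865235025))
```

View pics/wrist5.png

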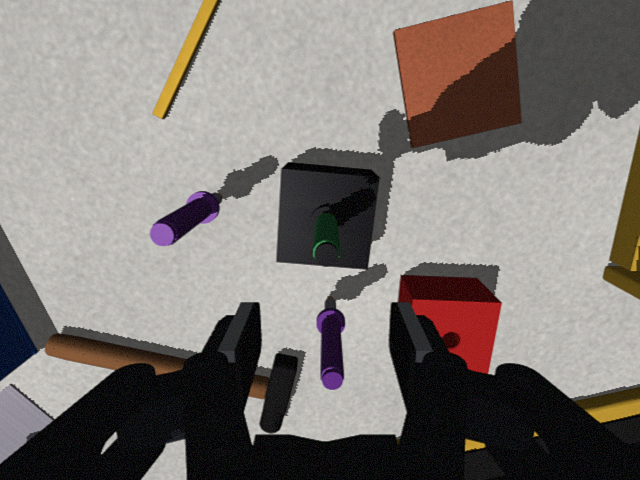

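The probe top is at (325,250), within 2 mm of prediction. Descending to grip height.

Emit:
step_arm:
  commands:
    - [0.001, -0.001, 0.045, 0]
    - [0.001, -0.001, 0.09, 0]
    - [0.001, -0.001, 0.125, 0]
    - [0.001, -0.001, 0.144, 0]
    - [0.001, -0.001, 0.144, 0]

```text
t: 7.6
position: [0.4736, -0.258, 0.1013]
ee_rot: [3.139, -0.004, 2.878]
ft_force: [0.3, -0.3, -0.7]
finger_gap: 0.6
```

Emit:
step_arm:
  commands:
    - [0, 0, 0, 0]
    - [0, 0, 0, 0]
    - [0, 0, 0, 0]
    - [0, 0, 0, 0]
    - [0, 0, 0, 0]
  jaw: 1.0
  squeeze: 20

```text
t: 8.1
position: [0.4754, -0.2616, 0.1059]
ee_rot: [-3.141, 0.002, 2.876]
ft_force: [0.5, 0.7, 6.9]
finger_gap: 0.201
```

```bash
python3 - <<'E'
from h import *
save('wrist','wrist6'); im,D=save('side','side6'); cv2.imwrite('pics/side6c.png',cv2.resize(im[220:380,240:440,::-1],(800,640))[:600])
s=manip.observe(); print(s['t'],s['position'],s['ee_rot'],s['finger_gap'],s['ft_force'])
E
```

```text
8.2 [ 0.4754 -0.2615  0.106 ] [-3.141   0.0025  2.8759] 0.20342791372529834 [0.393 2.573 6.653]
```

View pics/wrist6.png

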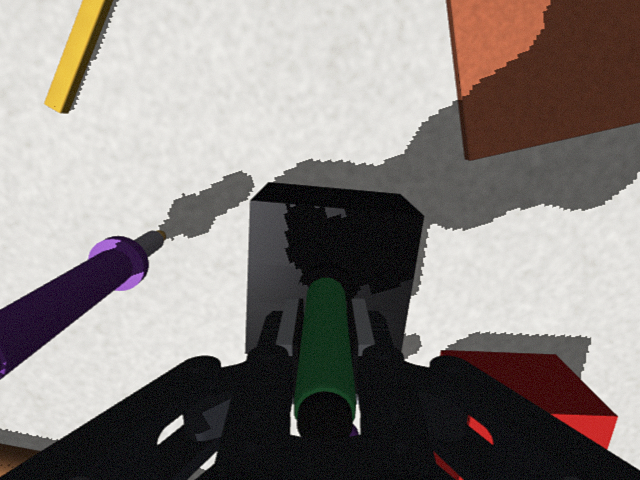

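View pics/side6c.png

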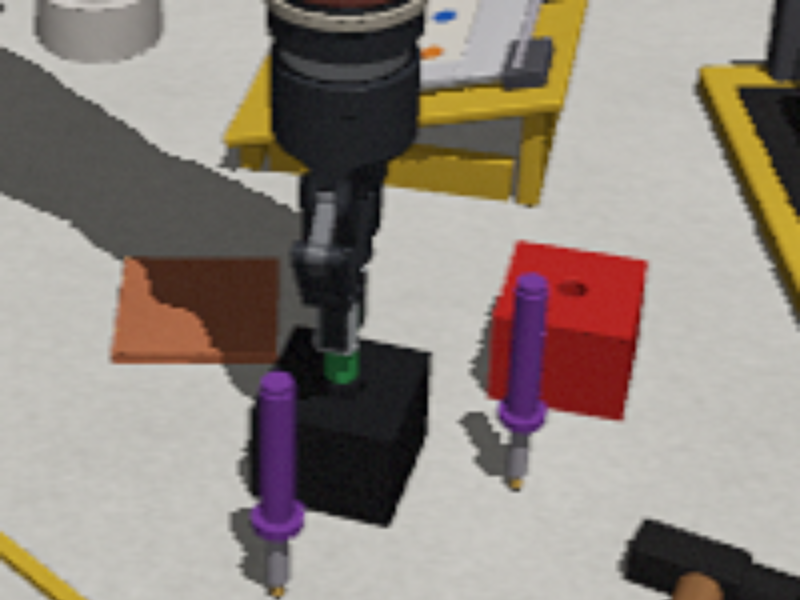

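Gap is 17 mm, so the grip is on the 18 mm probe. The hand can't tilt, so the probe has to be leaned in the jaws. I'll lift it 30 mm with the nose still in the hole, then draw the hand downhill-wards so the rim pivots the probe about the jaw axis.

Emit:
step_arm:
  commands:
    - [0, 0, -0.01, 0]
    - [0, 0, -0.02, 0]
    - [0, 0, -0.029, 0]
    - [0, 0, -0.029, 0]
    - [0, 0, -0.029, 0]

```text
t: 8.7
position: [0.4747, -0.2613, 0.1336]
ee_rot: [-3.141, 0.001, 2.876]
ft_force: [0.4, -0.4, -0.8]
finger_gap: 0.205
```

```bash
python3 - <<'E'
from h import *
im,D=save('side','side7'); cv2.imwrite('pics/side7c.png',cv2.resize(im[270:350,290:390,::-1],(750,600)))
s=manip.observe(); print(s['t'],s['position'],s['ee_rot'],s['finger_gap'],s['ft_force'],s['ft_torque'])
E
```

```text
8.75 [ 0.4745 -0.261   0.1331] [ 3.1416 -0.0002  2.8758] 0.20364471111018112 [-0.316   0.283  -0.4259] [ 0.0238 -0.0141 -0.0212]
```

View pics/side7c.png

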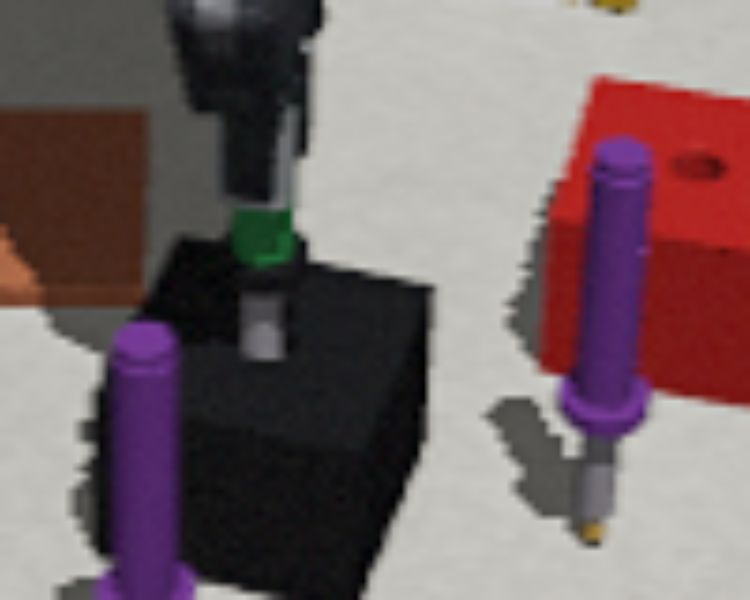

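Emit:
step_arm:
  commands:
    - [0.002, 0, 0, 0]
    - [0.004, 0, 0, 0]
    - [0.006, 0, 0, 0]
    - [0.008, 0, 0, 0]
    - [0.01, 0, 0, 0]

```text
t: 9.25
position: [0.4649, -0.2583, 0.1332]
ee_rot: [3.141, 0.0, 2.876]
ft_force: [4.8, 0.2, -1.8]
finger_gap: 0.198
```

Emit:
step_arm:
  commands:
    - [0.002, 0, 0, 0]
    - [0.004, 0, 0, 0]
    - [0.006, 0, 0, 0]
    - [0.007, 0, 0, 0]
    - [0.007, 0, 0, 0]

```text
t: 9.75
position: [0.458, -0.2566, 0.1333]
ee_rot: [-3.142, -0.0, 2.876]
ft_force: [3.1, 1.7, -1.7]
finger_gap: 0.2
```

```bash
python3 - <<'E'
from h import *
im,D=save('side','side8'); cv2.imwrite('pics/side8c.png',cv2.resize(im[270:350,290:390,::-1],(750,600)))
im,D=save('wrist','wrist8')
s=manip.observe(); print(s['t'],s['position'],s['ee_rot'],s['finger_gap'],s['ft_force'],s['ft_torque'])
E
```

```text
9.85 [ 0.4581 -0.2566  0.1333] [-3.1416 -0.0002  2.8757] 0.19910461962065376 [ 3.1575  0.4087 -0.6564] [ 0.2953 -0.8275  0.0228]
```

View pics/side8c.png

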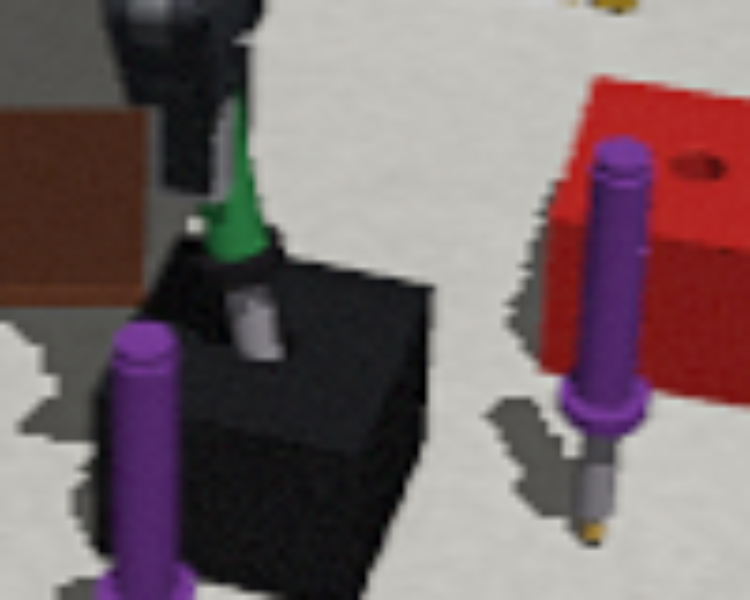

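View pics/wrist8.png

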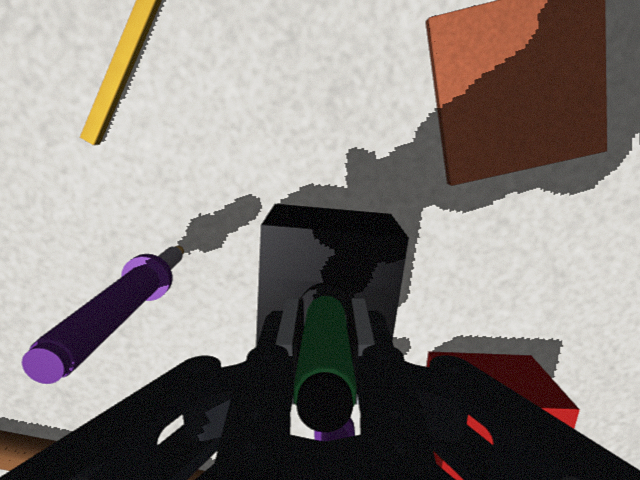

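The probe pivots in the jaws the right way, with about 3–5 N of force. I'll continue a bit, then measure the lean.

Emit:
step_arm:
  commands:
    - [0.002, 0, 0, 0]
    - [0.004, 0, 0, 0]
    - [0.006, 0, 0, 0]
    - [0.006, 0, 0, 0]

```text
t: 10.25
position: [0.4522, -0.255, 0.1334]
ee_rot: [-3.141, 0.0, 2.876]
ft_force: [4.2, -0.0, -1.7]
finger_gap: 0.202
```

```bash
cat > tilt.py <<'E'
from h import *
import sys
# probe cap circle (top, black) + green silhouettes in wrist view: axis plane from the two silhouette edges
s=manip.observe(); tag=sys.argv[1]; ci=cam('wrist'); im,D=save('wrist','wrist'+tag)
print(s['t'],s['position'],s['ee_rot'],s['finger_gap'],s['ft_force'],s['ft_torque'])
P=cloud('wrist',D,ci); hsv=cv2.cvtColor(im,cv2.COLOR_RGB2HSV);H,S,V=[hsv[...,i].astype(int) for i in range(3)]
g=(H>45)&(H<85)&(S>80)&(V>20)&(D>0)&(D<.35); k,l,st,ce=cv2.connectedComponentsWithStats(g.astype(np.uint8)); i=1+np.argmax(st[1:,4]); g=l==i
print('green',st[i])
# fit axis: visible front-surface points; cylinder fit
from scipy.optimize import least_squares
Q=P[g]; c0=Q.mean(0)
a,b=s['ee_rot'][2],0
def f(p):
    d=np.array([p[2],p[3],1]);d/=np.linalg.norm(d); o=np.array([p[0],p[1],c0[2]]); w_=Q-o; return np.linalg.norm(w_-np.outer(w_@d,d),axis=1)-.009
r=least_squares(f,[s['position'][0],s['position'][1],0,0],loss='soft_l1',f_scale=.001); d=np.array([r.x[2],r.x[3],1]);d/=np.linalg.norm(d)
t=RT.T@d; print('axis world',d,'pt',r.x[:2],c0[2],'rms',np.sqrt(np.mean(r.fun**2)),'zrange',Q[:,2].min(),Q[:,2].max()); print('lean x deg (downhill +):',np.degrees(np.arctan2(-(d@[np.cos(YAW),np.sin(YAW),0]),d[2])),'y deg:',np.degrees(np.arctan2(d@RT[:,1],d[2])),'err to normal deg',np.degrees(np.arccos(t[2])))
im,D=save('side','side'+tag)
E
python3 tilt.py 9; python3 -c "
import cv2;im=cv2.imread('pics/side9.png');cv2.imwrite('pics/side9c.png',cv2.resize(im[270:350,290:390],(750,600)))"
```

```text
10.25 [ 0.4522 -0.255   0.1334] [-3.1415  0.      2.8758] 0.20163927710109686 [ 4.2009 -0.0224 -1.6713] [ 0.29   -0.9181  0.0378]
green [ 293  302   64   99 3226]
axis world [-0.2298  0.0597  0.9714] pt [ 0.4531 -0.254 ] 0.1462444774447085 rms 0.00041138207543317627 zrange 0.09082746301875602 0.17545554249778667
lean x deg (downhill +): 13.73407247423059 y deg: -0.15854862454355678 err to normal deg 1.275260521063089
```

View pics/side9c.png

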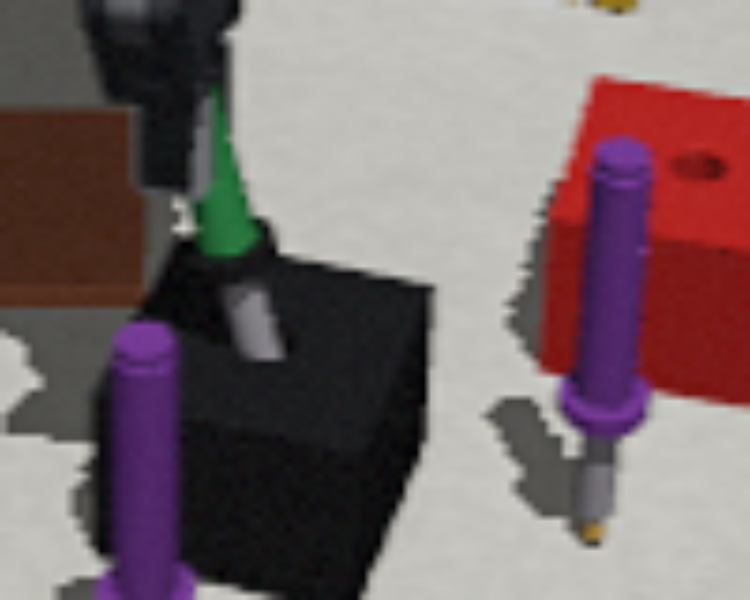

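Emit:
step_arm:
  commands:
    - [0.001, 0, 0, 0]
    - [0.0022, 0, 0, 0]
    - [0.0022, 0, 0, 0]

```text
t: 10.65
position: [0.4503, -0.2545, 0.1334]
ee_rot: [-3.141, 0.0, 2.876]
ft_force: [4.6, 0.7, -2.3]
finger_gap: 0.202
```

Emit:
step_arm:
  commands:
    - [0, 0, -0.008, 0]
    - [0, 0, -0.02, 0]
    - [0, 0, -0.04, 0]
    - [0, 0, -0.06, 0]
    - [0, 0, -0.06, 0]

```text
t: 11.15
position: [0.451, -0.2557, 0.1971]
ee_rot: [-3.138, 0.004, 2.876]
ft_force: [0.3, 0.5, -0.5]
finger_gap: 0.199
```

```bash
python3 tilt.py 10; python3 -c "
import cv2;im=cv2.imread('pics/side10.png');cv2.imwrite('pics/side10c.png',cv2.resize(im[250:350,280:405],(750,600)))"
```

```text
11.15 [ 0.451  -0.2557  0.1971] [-3.1385  0.0037  2.8755] 0.1992522986620996 [ 0.2633  0.4508 -0.4978] [-0.0589 -0.0057  0.0019]
green [ 293  304   65   96 3052]
axis world [-0.2456  0.0688  0.9669] pt [ 0.4519 -0.2546] 0.21020796606370168 rms 0.00041881601788886316 zrange 0.15486494152704874 0.23916926593534832
lean x deg (downhill +): 14.779058372650022 y deg: 0.11965405365963315 err to normal deg 0.2494004569749608
```

View pics/side10c.png

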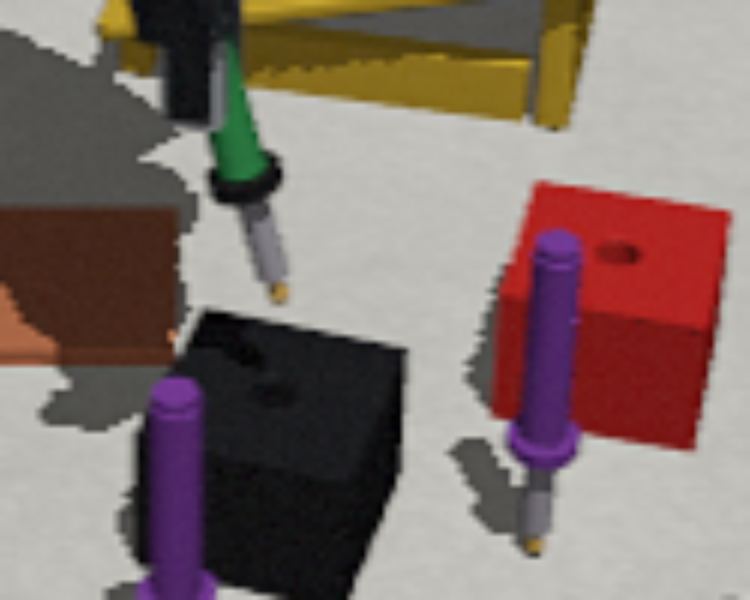

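Probe is out of the stand, leaning 14.8°, 0.25° from the tile normal. I'll firm the grip and carry it over the orange mark.

Emit:
step_arm:
  commands:
    - [0, 0, -0.02, 0]
    - [0, 0, -0.04, 0]
    - [0, 0, -0.04, 0]
  squeeze: 40

```text
t: 11.55
position: [0.4506, -0.255, 0.2348]
ee_rot: [-3.14, 0.002, 2.876]
ft_force: [0.2, -1.0, -0.7]
finger_gap: 0.202
```

```bash
python3 - <<'E'
from h import *
s=manip.observe(); print(s['t'],s['position'],s['ee_rot'],s['finger_gap'],rel([.517,.095,.235],TY))
E
```

```text
11.55 [ 0.4506 -0.255   0.2348] [-3.1402  0.0018  2.8757] 0.20211864941110777 [ 0.0279  0.3552 -0.0002 -0.0006]
```

Emit:
step_arm:
  commands:
    - [0.003, 0.035, 0, 0]
    - [0.006, 0.07, 0, 0]
    - [0.009, 0.105, 0, 0]
    - [0.012, 0.14, 0, 0]
    - [0.015, 0.175, 0, 0]

```text
t: 12.05
position: [0.4812, -0.0802, 0.2315]
ee_rot: [3.142, -0.002, 2.875]
ft_force: [0.2, -0.4, -1.3]
finger_gap: 0.197
```

Emit:
step_arm:
  commands:
    - [0.003, 0.04, 0, 0]
    - [0.006, 0.08, 0, 0]
    - [0.009, 0.12, 0, 0]
    - [0.012, 0.15, 0, 0]
    - [0.013, 0.18, 0, 0]

```text
t: 12.55
position: [0.5158, 0.097, 0.2314]
ee_rot: [-3.141, -0.002, 2.877]
ft_force: [0.5, 1.1, -0.4]
finger_gap: 0.198
```

Emit:
step_arm:
  commands:
    - [0, 0, 0, 0]
    - [0, 0, 0, 0]
    - [0, 0, 0, 0]

```text
t: 12.85
position: [0.5161, 0.0948, 0.2323]
ee_rot: [-3.141, -0.001, 2.875]
ft_force: [-0.2, -0.7, -1.3]
finger_gap: 0.2
```

```bash
python3 tilt.py 11; python3 - <<'E'
from h import *
s=manip.observe();print(s['position'])
im=cv2.imread('pics/side11.png');hsv=cv2.cvtColor(im,cv2.COLOR_BGR2HSV)
cv2.imwrite('pics/side11c.png',cv2.resize(im[160:270,290:427],(747,600),interpolation=3))
tip=s['position']+[.0278,-.0064,-.0927]; print('pred tip',tip,proj('side',tip),'mark',proj('side',[.557,.085,.0748]))
E
```

```text
12.85 [0.5161 0.0948 0.2323] [-3.1409 -0.0013  2.8753] 0.1999856133187248 [-0.1663 -0.7494 -1.3463] [-0.0378  0.0422 -0.0224]
green [ 293  304   65   96 2889]
axis world [-0.2417  0.0665  0.9681] pt [0.517  0.0959] 0.24539190835298633 rms 0.00042532951456044027 zrange 0.1896420188315443 0.2747946249882918
lean x deg (downhill +): 14.519211483222533 y deg: 0.04950772006207452 err to normal deg 0.4831713001065404
[0.5163 0.0946 0.2328]
pred tip [0.5441 0.0882 0.1401] (np.float64(343.65247292086656), np.float64(211.0767664996033)) mark (np.float64(347.5466349904012), np.float64(232.49373914025443))
```

View pics/side11c.png

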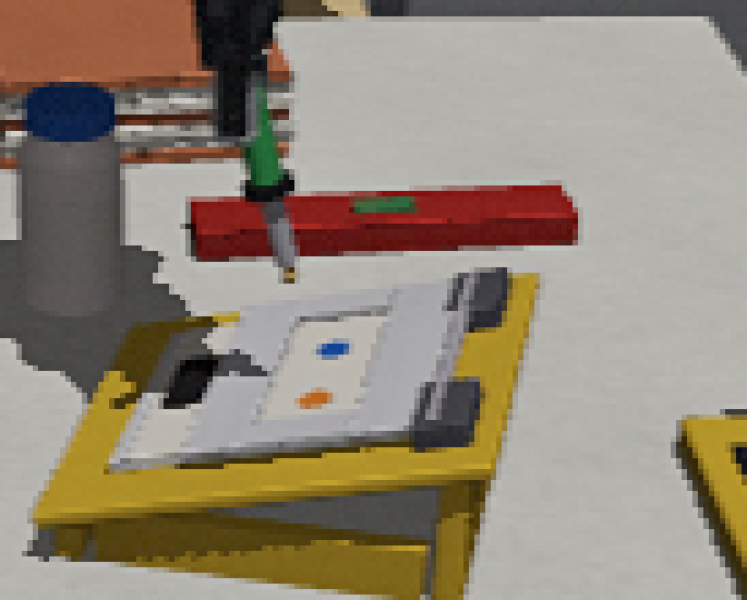

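View pics/wrist11.png

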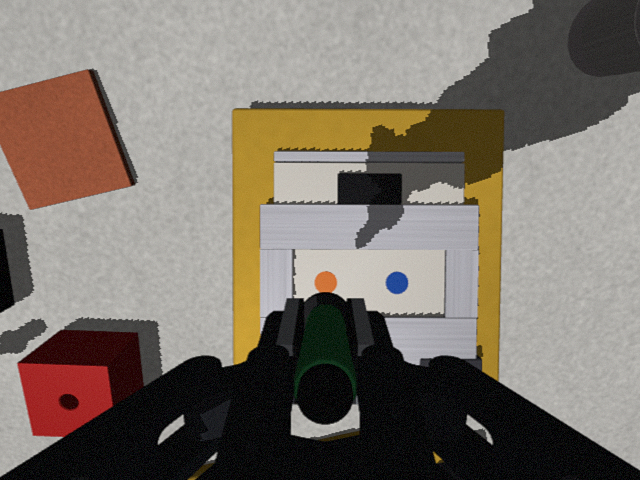

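The tip is at side (343,211) against a prediction of (343.7,211.1). The orange mark is directly below. Re-measuring the marks at rest.

```bash
python3 marks.py 12 wrist side; python3 - <<'E'
from h import *
s=manip.observe();off=np.array([.5434,.0886,.1395])-[.5162,.0947,.2325]
print(s['position'],off)
for mk in ([.557,.085,.0748],):
    for h in (.04,.02,.005,0,-.005): 
        p=np.array(mk)+h*RT[:,2]-off; print(h,p,rel(p,TY))
E
```

```text
wrist rim z 0.0038410314181361394
orange [315 271  22  21 370] [325.5459 281.1784] [0.5576 0.0854 0.0749] local [ 0.0191 -0.0313  0.    ]
  widths 0.016597529747069788 0.015872005183539706
blue [386 271  22  22 377] [396.6419 281.5411] [0.5727 0.1395 0.075 ] local [ 0.0195  0.0249 -0.    ]
  widths 0.016598638280746248 0.016667870837617223
side rim z 0.004772950777649964
orange [345 232   6   3  10] [347.4 232.7] [0.5565 0.0839 0.0748] local [ 0.0184 -0.033   0.    ]
  widths 0.015757552518554294 0.012763236439567685
blue [349 223   5   2   9] [350.7778 223.4444] [0.5717 0.1396 0.0748] local [0.0185 0.0248 0.    ]
  widths 0.01314721872331806 0.00688955093165483
[0.5165 0.0947 0.2332] [ 0.0272 -0.0061 -0.093 ]
0.04 [0.5198 0.0938 0.2064] [-0.0035  0.0001  0.0267 -0.0017]
0.02 [0.5248 0.0925 0.1871] [-0.0086  0.0001  0.046  -0.0017]
0.005 [0.5286 0.0914 0.1726] [-0.0125  0.0001  0.0605 -0.0017]
0 [0.5298 0.0911 0.1678] [-0.0138  0.0001  0.0654 -0.0017]
-0.005 [0.531  0.0908 0.163 ] [-0.0151  0.0001  0.0702 -0.0017]
```

Emit:
step_arm:
  commands:
    - [-0.004, 0, 0.02, 0]
    - [-0.007, 0, 0.036, 0]
    - [-0.01, 0, 0.048, 0]
    - [-0.0115, 0, 0.057, 0]
    - [-0.0115, 0, 0.057, 0]

```text
t: 13.55
position: [0.5269, 0.0923, 0.1747]
ee_rot: [-3.141, -0.002, 2.876]
ft_force: [0.7, -0.2, -1.4]
finger_gap: 0.198
```

Emit:
step_arm:
  commands:
    - [0, 0, 0, 0]
    - [0, 0, 0, 0]

```text
t: 13.75
position: [0.5279, 0.0924, 0.1771]
ee_rot: [3.141, 0.001, 2.876]
ft_force: [0.4, -0.3, -0.1]
finger_gap: 0.199
```

```bash
python3 tilt.py 13; python3 - <<'E'
from h import *
s=manip.observe();print(s['position'],rel(np.array([.557,.085,.0748])-[ 0.0272,-0.0061,-0.093 ]))
im=cv2.imread('pics/side13.png')
cv2.imwrite('pics/side13c.png',cv2.resize(im[195:250,315:383],(742,600),interpolation=3))
E
```

```text
13.75 [0.5279 0.0924 0.1771] [3.1415 0.0011 2.8759] 0.19865475279769537 [ 0.385  -0.2634 -0.1162] [ 0.0371 -0.0388 -0.0309]
green [ 294  304   63   95 2929]
axis world [-0.244   0.0659  0.9675] pt [0.5288 0.0935] 0.19003882777845058 rms 0.00040563247517677906 zrange 0.1349289636867984 0.21974638427484086
lean x deg (downhill +): 14.640798745444302 y deg: -0.02027167683874073 err to normal deg 0.3597363248575149
[0.5279 0.0924 0.177 ] [-0.0022 -0.0008  0.0092  0.    ]
```

View pics/side13c.png

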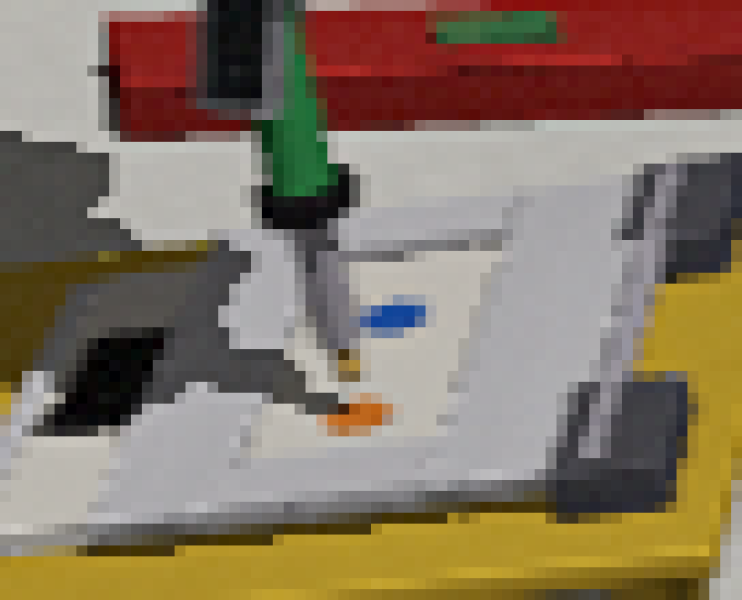

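View pics/wrist13.png

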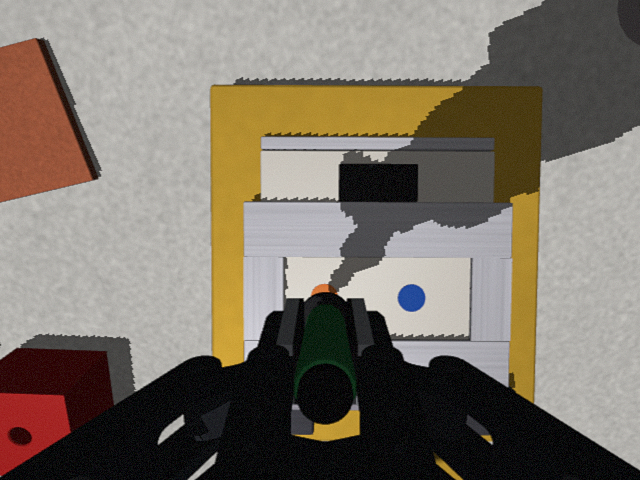

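The tip is about 9 mm above the orange mark and on line. Approaching along the normal, watching the force.

Emit:
step_arm:
  commands:
    - [-0.0005, 0, 0.002, 0]
    - [-0.001, -0.0005, 0.004, 0]
    - [-0.0015, -0.0005, 0.006, 0]
    - [-0.002, -0.0005, 0.008, 0]
    - [-0.002, -0.0005, 0.008, 0]

```text
t: 14.35
position: [0.5292, 0.0914, 0.1678]
ee_rot: [-3.141, -0.001, 2.876]
ft_force: [-0.3, 0.4, -0.9]
finger_gap: 0.201
```

Emit:
step_arm:
  commands:
    - [-0.0003, 0, 0.001, 0]
    - [-0.0005, 0, 0.002, 0]
    - [-0.0008, 0, 0.003, 0]
    - [-0.0008, 0, 0.003, 0]

```text
t: 14.75
position: [0.5302, 0.0912, 0.1653]
ee_rot: [-3.142, 0.0, 2.876]
ft_force: [-0.4, 0.3, 1.3]
finger_gap: 0.201
```

```bash
python3 - <<'E'
from h import *
im,D=save('side','side14')
s=manip.observe();print(s['t'],s['position'],s['ft_force'],'n-force',s['ft_force']@RT[:,2],'h',(s['position']+[ 0.0272,-0.0061,-0.093 ]-[.557,.085,.0748])@RT)
cv2.imwrite('pics/side14c.png',cv2.resize(im[195:250,315:383,::-1],(742,600),interpolation=3))
E
```

```text
14.8 [0.5302 0.0912 0.1654] [-0.552  -0.3966  1.7594] n-force 1.8103766055110606 h [-0.0003  0.0002 -0.0024]
```

View pics/side14c.png

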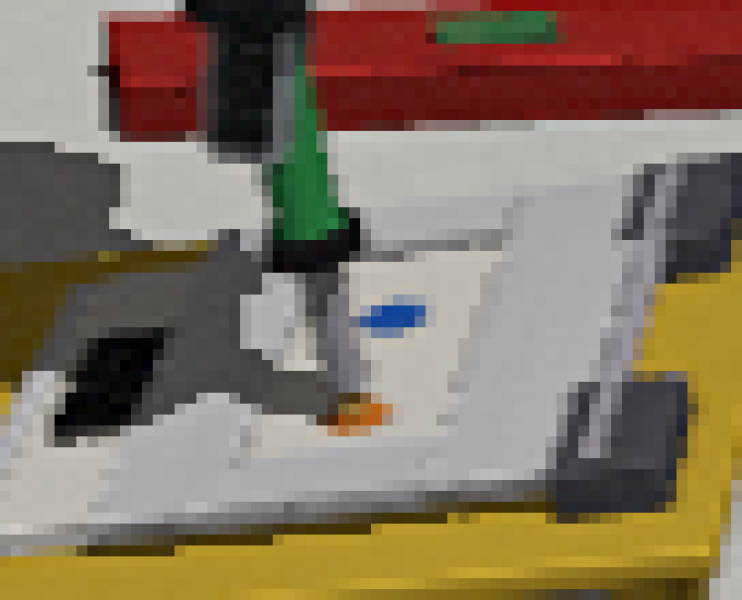

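Emit:
step_arm:
  commands:
    - [-0.0002, 0, 0.0007, 0]
    - [-0.0004, 0, 0.0014, 0]
    - [-0.0005, 0, 0.002, 0]
    - [-0.0005, 0, 0.002, 0]

```text
t: 15.2
position: [0.5307, 0.091, 0.1633]
ee_rot: [-3.142, 0.0, 2.876]
ft_force: [-1.7, 0.0, 2.1]
finger_gap: 0.194
```

```bash
python3 tilt.py 15; python3 - <<'E'
from h import *
F=[]
for k in range(8):
    manip.snapshot('side'); s=manip.observe(); F.append(s['ft_force']@RT[:,2])
print(s['t'],s['position'],np.round(F,2),'mean',np.mean(F),'h',(s['position']+[ 0.0272,-0.0061,-0.093 ]-[.557,.085,.0748])@RT)
im=cv2.imread('pics/side15.png');cv2.imwrite('pics/side15c.png',cv2.resize(im[195:250,315:383],(742,600),interpolation=3))
E
```

```text
15.2 [0.5307 0.091  0.1633] [-3.1415  0.0002  2.8758] 0.19352971640838437 [-1.6559  0.0199  2.0713] [ 0.0276  0.2071 -0.0028]
green [ 293  304   64   96 2932]
axis world [-0.2429  0.0658  0.9678] pt [0.5316 0.0921] 0.17642008090976888 rms 0.00042296464463411314 zrange 0.12043223523070008 0.20546095566406694
lean x deg (downhill +): 14.574118757804023 y deg: -0.01280046928257078 err to normal deg 0.42606138845762404
15.7 [0.5307 0.0911 0.1633] [2.6  1.71 2.84 1.98 2.26 2.91 1.58 1.81] mean 2.2115918291399783 h [-0.0004  0.0002 -0.0046]
```

View pics/side15c.png

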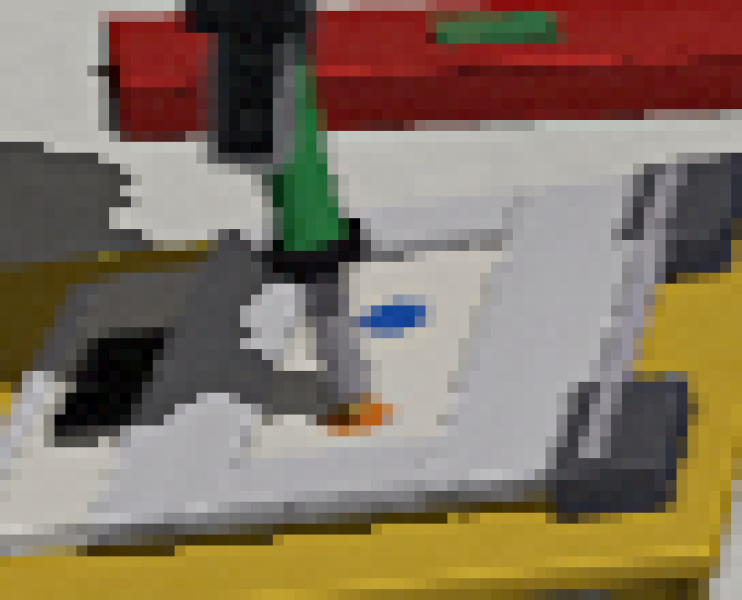

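Net spring force is about 3.0 N after allowing for the probe's weight, which means about 4 mm in. Geometry says 4.6 mm. I'll add 0.7 mm.

Emit:
step_arm:
  commands:
    - [-0.0001, 0, 0.0004, 0]
    - [-0.0002, 0, 0.0007, 0]
    - [-0.0002, 0, 0.0007, 0]

```text
t: 16.0
position: [0.5308, 0.091, 0.1626]
ee_rot: [-3.142, 0.0, 2.876]
ft_force: [-1.8, 0.8, 3.2]
finger_gap: 0.2
```

```bash
python3 tilt.py 16; python3 marks.py 17 side; python3 - <<'E'
from h import *
F=[]
for k in range(10):
    manip.snapshot('side'); s=manip.observe(); F.append(s['ft_force']@RT[:,2])
print(s['t'],s['position'],np.round(F,2),'mean',np.mean(F),'h',(s['position']+[ 0.0272,-0.0061,-0.093 ]-[.557,.085,.0748])@RT)
im=cv2.imread('pics/side17.png');cv2.imwrite('pics/side17c.png',cv2.resize(im[160:380,240:533],(800,600)))
E
```

```text
16.0 [0.5308 0.091  0.1626] [-3.1416  0.      2.8758] 0.19954411109572398 [-1.7979  0.7925  3.1962] [ 0.0045  0.162  -0.031 ]
green [ 293  304   64   97 2927]
axis world [-0.2434  0.0654  0.9677] pt [0.5318 0.092 ] 0.17554224930198253 rms 0.00042239608455657443 zrange 0.12003068874630861 0.20494792958615046
lean x deg (downhill +): 14.598815266870504 y deg: -0.03992096700227272 err to normal deg 0.4030404501010304
side rim z 0.004866366387917041
orange [345 232   6   3   9] [347.5556 232.7778] [0.5568 0.0832 0.0749] local [ 0.0189 -0.0336  0.    ]
  widths 0.015751011629936116 0.012759104525144309
blue [348 223   6   2  10] [350.5 223.5] [0.5709 0.1397 0.0746] local [0.0176 0.0246 0.    ]
  widths 0.016449529732488886 0.006893692018761397
16.65 [0.5308 0.091  0.1626] [1.49 1.88 1.45 2.55 2.19 2.27 2.34 2.21 2.48 1.95] mean 2.081905483956439 h [-0.0003  0.0002 -0.0053]
```

View pics/side17c.png

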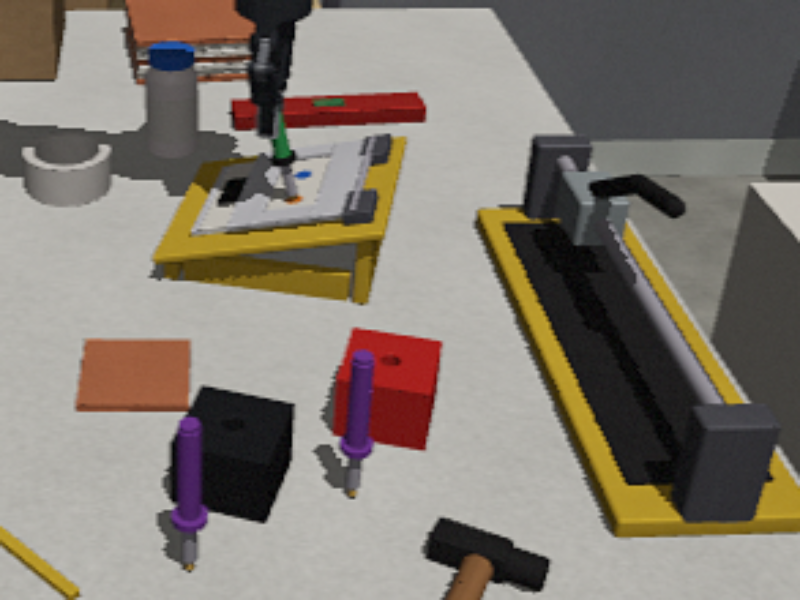

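Emit:
step_arm:
  commands:
    - [-0.0001, 0, 0.0003, 0]
    - [-0.0001, 0, 0.0004, 0]
    - [-0.0001, 0, 0.0004, 0]

```text
t: 16.95
position: [0.5309, 0.091, 0.1622]
ee_rot: [-3.142, 0.0, 2.876]
ft_force: [-2.3, 0.2, 3.2]
finger_gap: 0.202
```

```bash
python3 - <<'E'
from h import *
F=[]
for k in range(30):
    manip.snapshot('side'); s=manip.observe(); F.append(s['ft_force'])
F=np.array(F);print(s['t'],s['position'],F.mean(0),F.std(0)/30**.5,'n',(F@RT[:,2]).mean(),'h',(s['position']+[ 0.0272,-0.0061,-0.093 ]-[.557,.085,.0748])@RT,s['finger_gap'])
E
```

```text
18.45 [0.5309 0.0909 0.1622] [-0.8266  0.3311  2.503 ] [0.0836 0.0776 0.0811] n 2.64665857460784 h [-0.0004  0.0001 -0.0057] 0.19954742598819694
```

The mean force (−0.83, 0.33, 2.50) N plus the 1 N probe weight is about 3.5 N along the face normal, which is half-way in. Handing in.

```bash
python3 -c "
from plant import manip; print(manip.sign_off())"
```

```text
the job is handed in; nothing more can be done
None
```

The job is done and handed in at about 18.5 s. The frame was folded flat first, and the probe tip is now held on the orange mark through the window.

**Tilt:** the hand itself cannot tilt. I gripped the green probe in the black stand, lifted it about 28 mm, and pivoted it in the jaws against the hole rim until it leaned about 15°. I then lifted it clear and carried it over.

**Last checks:**
- **Frame:** its rim is 4.9 mm above the tile face, where 5 mm is expected when flat.
- **Squareness:** the probe axis is about 0.4° off the tile normal.
- **Position:** the tip is within about 1 mm of the mark centre by the arm's pose. The side and wrist views of the mark differ by about 2 mm from each other.
- **Press:** the averaged force is about 3.5 N along the normal once the nominal 1 N probe weight is added, which is about 5 mm in. The arm's pose gives 5.7 mm, so the two disagree by about 0.7 mm. At the previous step the gap was wider, about 4 mm by force against 5.3 mm by pose.
- **Other things:** nothing else looked disturbed in the last side view. I checked that by eye only.

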